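# Lay dry stoneware bench tiles in half bond under a service spine

### The arm

A 7-joint arm with a two-finger parallel gripper is mounted at the origin on the work surface. World frame = base frame: x ahead of the robot, y to its left, z up, the work surface at z = 0. Lengths are in m, angles in rad, forces in N, time in s.
With the tool pointing down it reaches from about 0.4 to 0.85 m from the base axis. Payload 10.4 kg.
Tool frame: the origin (TCP) lies on the mounting face of the last link; the fingertips stand 173 mm ahead of it and the grasp point (between the pads) lies 155 mm ahead of it (manip.tip_extent is the distance from the TCP to the fingertips, in m); z points along the fingers, y is the line along which they close (so a half turn about z gives the same grasp; the last joint's range is limited). The gripper opens to 85 mm and grips with 20 to 120 N. Pads are 22 mm wide; open, the fingers measure 114 mm over their backs; the gripper's body (76 mm by 85 mm) begins 54 mm behind the grasp point. The pads swing forward as they close: fully open they stand 13 mm farther back than shut.
Start: joints at [1.273, 0.332, -0.065, 1.46, 0.022, 1.35, -0.088], TCP at [0.17, -0.602, 0.405] pointing down, gripper open.
Joint ranges: [-2.6, 2.6], [-0.5, 2.12], [-1.47, 1.34], [0.16, 2.42], [-1.27, 4.41], [0.06, 2.06], [-2.6, 2.6]. Speed limits (rad/s): [2.22, 2.22, 2.79, 2.79, 3.14, 3.14, 3.14].

### API

Orientations are given as a unit quaternion [x, y, z, w].
In Python, from workcell import manip gives the robot as it stands.
- The arm moves only by the tool move_arm, never from a script. Its argument "plan" is one flat list of numbers, 7 for each row, row after row: the turn, a rotation vector about the tool's x, y, z in rad, then the shift along the tool's x, y, z in m, then the finger opening in m, from 0 to 0.0854. In form: [ax, ay, az, dx, dy, dz, gripper, ax, ay, az, dx, dy, dz, gripper, ...]. A call has 1 to 12 rows; each row is the pose to reach, as a shift and turn from the pose commanded when the call began, along the tool's axes at that moment; what a row does not reach only later rows make up. A row lasts 1/8 s, in which the tool goes at most 62.5 mm and 10.7 degrees, less where a joint would pass 70% of its speed; a pose out of reach is approached as far as the arm can. A call with a gripper value outside its range is refused whole. The fingers move at their own pace and stop on an object; "squeeze" is the grip in N (left out, the last holds). Time passes only in rows, so rows that repeat a pose let the fingers close. It gives the time, the measured TCP pose, the force, the opening and the grip force at its end, in the units of the state.
- manip.get_obs(): the state, without advancing time (a new reading comes with each control period).
- manip.camera(name): name is "scene" or "top" or "wrist"; returns a dict with "color" (420x560x3 uint8, red, green, blue), "fx", "fy", "cx", "cy" (pixels), "cam_to_world" (4x4, takes a point from camera to world coordinates); the wrist camera has in their place "mount" (4x4, takes a point from camera to tool coordinates, whose origin is the TCP and whose axes are the flange's). Camera axes: x right, y down, z forward; pixel columns grow to the right and rows downward; lengths in m; the calibration is good to about 2 mm. A picture is of the moment at which its call begins: read the wrist's pose just before it. There is no depth.
- manip.hand_in(): hands the job in; it is judged then, once.
Trained networks look in a picture, given as the dict that the camera call returned (one of the last four; its "shot" number tells which), for a name from the list of things; names that differ only in an ending like _2 or _b are one class to them, and where a whole thing is asked for, a point or a joint stands for the part that bears it (a point fixed in the world has none). Each returns a list of dicts, best first, with "conf" (0 to 1); they miss things now and then, are a little off and sometimes report something else, mostly with a low value. They report only what shows in the picture. A call takes as long as a camera call. They do not tell look-alikes from the thing itself.
- manip.look_for(picture, label): "position" ([x, y, z] in m, in the coordinates of the camera as it stood for that picture, good to about 4 mm: the middle of the surface that is visible of it).
- manip.silhouettes(picture, label): "pixels" (420x560 bool, what is visible of it).
- manip.tip_of(picture, label): "position" ([x, y, z] in m, in the coordinates of the camera as it stood for that picture, good to about 4 mm: a listed point, or the origin of a listed thing).
The state is a dict: "clock": time; "joint_pos": joint angles; "joint_velocities": joint speeds; "tau": joint torques, N m; "position": TCP position; "ee_rot": TCP orientation; "ft_force": force on the tool from outside, world axes, zero at the start; "torque": the same for the moment, N m; "grip_width": opening from 0.0 (shut) to 1.0 (fully open); "grasp_force": force on a finger pad.
Only numpy, scipy, OpenCV 4.12 (cv2) and the standard library are available. Lean on these libraries where they do the work, as an engineer would, in place of code of your own. Each camera call takes 0.05 s, during which the arm holds its last target. There are 200 camera calls.

### The job

Start the loose-laid tile covering on the bench: the two tiles set out in front of the service spine go side by side, ends tight together, and fully home under the spine's overhanging nose, pushed in until they meet the hidden stop. Then lay the third tile, which lies off to one side, flat in front of them as the next course, staggered by half a length so that it is centred on their joint, and push it up tight against both. Push firmly but do not ram the tiles against the stop, which would chip them, and leave the spirit level, the mallet and the dishes where they are.

Things in the scene. Friction and masses are not known exactly. Their poses are not given: they have to be found in the camera images.
- spine: Low fixed service spine of the bench, aluminium and off-white, sockets on top: 560 mm long (its y axis), 118 mm deep (its x axis, pointing away from the robot), 46 mm high. Origin on the bench surface straight below the front edge of its overhanging nose, half-way along. The cork sheet before it is flat, under 1 mm thick. Tiles slide on the bench with up to about 4 N of friction and may stick and slip.
- spine_nose (a point): Middle of the front edge of the spine's nose, a plate 20 to 27 mm above the bench, open underneath to the front between the end caps; 32 mm behind the edge the spine rises to 46 mm. A rigid stop bar parallel to y is hidden under it, 14 to 34 mm behind the edge, differing each time and never measured: feel for it. Home tiles still stand out 31 to 51 mm before the edge.
- tile_left_center (a point): The left one (larger y) of the two tiles set out in front of the spine, with a gap between them and a little skewed, neither yet under the nose. Dark grey stoneware bench tile, 130 mm long, 65 mm wide, 14 mm thick, about 0.27 kg (0.2 to 0.35), loose, lying flat on the bench. The point is the tile's centre (7 mm above the bench when it lies flat); its y axis runs along the length, x along the width, z up.
- tile_right_center (a point): The right one (smaller y) of the two tiles set out in front of the spine. Dark grey stoneware bench tile, 130 mm long, 65 mm wide, 14 mm thick, about 0.27 kg (0.2 to 0.35), loose, lying flat on the bench. The point is the tile's centre (7 mm above the bench when it lies flat); its y axis runs along the length, x along the width, z up.
- tile_third_center (a point): The third tile, lying by itself to the left or the right, nearer the robot. Dark grey stoneware bench tile, 130 mm long, 65 mm wide, 14 mm thick, about 0.27 kg (0.2 to 0.35), loose, lying flat on the bench. The point is the tile's centre (7 mm above the bench when it lies flat); its y axis runs along the length, x along the width, z up.
- tile_left: The left tile again; origin at the centre of its underside.
- tile_right: The right tile again; origin at the centre of its underside.
- tile_third: The third tile again; origin at the centre of its underside.
- level: Bystander: aluminium spirit level, 180 mm long (y), 24 mm wide (x), 36 mm high, standing on its edge on the side away from the third tile; origin at the centre of its underside.
- mallet: Bystander: rubber mallet lying down; black head 52 mm across and 80 mm long, wooden handle 24 mm thick pointing along its -x axis; the head's centre is 100 mm along +x from the origin, the handle's end 145 mm along -x; 52 mm high.
- dishes: Bystander: stack of four clear culture dishes, 60 mm across and 54 mm high; origin at the centre of its underside.
Mind the look-alikes: they are no part of the job. Leave any turquoise look-alike of the tile_third alone.

How it is judged:
On the way:
1. The two tiles under the nose stand level with one another, square to the spine, and at least one of them bears against the hidden stop (more than 1 N) (x of each of tile_left_center, tile_right_center in the frame of spine above -0.0215 m and x of tile_right_center in the frame of tile_left_center between -0.003 and 0.003 m and angle between the y axis of each of tile_left_center, tile_right_center and the y axis of spine, either way round below 0.035 rad and contact force between any of tile_left, tile_right and spine above 1 N), for 0.05 s.
At the end, for the whole second after the job is handed in: Left and right tiles flat under the nose at the stop's depth, level with each other to 3 mm, square to the spine to 2 degrees, end gap under 4.5 mm; third tile flat and tight before both (gaps under 4 mm), parallel to 2.3 degrees, centred on their joint to about 10 mm; all at rest (x of each of tile_left_center, tile_right_center in the frame of spine above -0.0215 m and x of tile_right_center in the frame of tile_left_center between -0.003 and 0.003 m and angle between the y axis of each of tile_left_center, tile_right_center and the y axis of spine, either way round below 0.035 rad and height (world z) of tile_left_center between 0.004 and 0.01 m and angle between each of tile_left_center, tile_right_center, tile_third_center's own z axis and vertical below 0.05 rad and height (world z) of tile_right_center between 0.004 and 0.01 m and height (world z) of tile_third_center between 0.004 and 0.01 m and linear speed of each of tile_left, tile_right, tile_third below 0.01 m/s and y of tile_right_center in the frame of tile_left_center between -0.1345 and -0.127 m and x of tile_third_center in the frame of tile_left_center between -0.069 and -0.061 m and x of tile_third_center in the frame of tile_right_center between -0.069 and -0.061 m and y of tile_third_center in the frame of tile_left_center between -0.076 and -0.056 m and y of tile_third_center in the frame of tile_right_center between 0.056 and 0.076 m and angle between the y axis of tile_third_center and the y axis of spine, either way round below 0.04 rad); the robot touches nothing.
It fails at once if A tile is rammed against the stop or the spine (more than 60 N) (contact force between any of tile_left, tile_right, tile_third and spine above 60 N).
It fails at once if The spirit level, the mallet or the dishes are moved by more than 15 mm (distance of any of level, mallet, dishes from where it was at the start of the episode above 0.015 m).
It also fails if it takes over 72 s, if anything falls off the work surface, if the arm or the gripper's body presses on something with over 40 N, if the wrist force passes 120 N, or if a joint passes its speed limit or range.

## Working session

There is one attempt and no reset: what is moved stays moved. The work goes in short steps, Python scripts to look and compute and a tool call to move; the robot and the scene stay as the last step left them, time stands still between calls to the robot, and variables do not carry over. Pictures are saved under pics/ and viewed, at most 10 in all, crops included, and the job is handed in when it is done.

Besides the shell and the picture viewer there is one more tool, called after "Emit:" in YAML: its name, and indented under it one key for each argument. move_arm: Moves the arm, as the interface text tells. Its arguments: {"type":"object","properties":{"plan":{"type":"array","items":{"type":"number"}},"squeeze":{"type":"number"}},"required":["plan"]}

```bash
mkdir -p pics; ls; cat > h.py <<'E'
import numpy as np, cv2
from workcell import manip
from scipy.spatial.transform import Rotation as R
def T(cam,obs=None):
    if "cam_to_world" in cam: return np.array(cam["cam_to_world"])
    M=np.eye(4);M[:3,:3]=R.from_quat(obs["ee_rot"]).as_matrix();M[:3,3]=obs["position"]
    return M@np.array(cam["mount"])
def shot(n):
    o=manip.get_obs();c=manip.camera(n);return c,T(c,o)
def save(c,f,crop=None,s=1):
    im=c["color"][:,:,::-1]
    if crop: x0,y0,x1,y1=crop; im=im[y0:y1,x0:x1]
    cv2.imwrite("pics/"+f,cv2.resize(im,None,fx=s,fy=s,interpolation=cv2.INTER_CUBIC))
def w(M,p): return (M@np.r_[p,1])[:3]
def plane(c,M,uv,z):
    uv=np.atleast_2d(uv).astype(float)
    d=np.c_[(uv[:,0]-c["cx"])/c["fx"],(uv[:,1]-c["cy"])/c["fy"],np.ones(len(uv))]@M[:3,:3].T
    return M[:3,3]+d*((z-M[2,3])/d[:,2])[:,None]
def proj(c,M,p):
    q=np.linalg.inv(M)@np.r_[p,1];return np.array([c["fx"]*q[0]/q[2]+c["cx"],c["fy"]*q[1]/q[2]+c["cy"]])
def rect(c,M,mask,z):
    cs,_=cv2.findContours(mask.astype(np.uint8),cv2.RETR_EXTERNAL,cv2.CHAIN_APPROX_NONE)
    k=max(cs,key=cv2.contourArea)[:,0,:]
    P=plane(c,M,k,z)[:,:2]
    (x,y),(a,b),t=cv2.minAreaRect((P*1000).astype(np.float32))
    if a>b: t+=90; a,b=b,a   # t: angle of width axis
    t=(t+90)%180-90
    return np.round([x,y,a,b,t],1)
E
python3 - <<'E'
from h import *
np.set_printoptions(precision=4,suppress=True)
o=manip.get_obs();print({k:np.round(v,3) for k,v in o.items()},manip.tip_extent)
for n in("top","scene"):
    c,M=shot(n);save(c,n+"0.png",s=1.4);print(n,M[:3,3])
    for l in("spine_nose","spine","tile_left_center","tile_right_center","tile_third_center","level","mallet","dishes"):
        for d in manip.tip_of(c,l)[:3]:
            p=w(M,d["position"]);print(l,round(d["conf"],2),p,proj(c,M,p).round())
E
```

```text
pics
{'clock': np.float64(0.0), 'joint_pos': array([ 1.273,  0.333, -0.065,  1.461,  0.022,  1.35 , -0.088]), 'joint_velocities': array([ 0.001, -0.001,  0.   , -0.001, -0.   , -0.001, -0.   ]), 'tau': array([  0.001, -62.544,   0.05 , -39.161,   0.016,   0.01 ,  -0.   ]), 'position': array([ 0.17 , -0.601,  0.404]), 'ee_rot': array([ 0.991,  0.137, -0.   , -0.001]), 'ft_force': array([-0.204, -0.054, -0.523]), 'torque': array([-0.014,  0.027, -0.018]), 'grasp_force': np.float64(0.0), 'grip_width': np.float64(1.0)} 0.1734
top [0.4128 0.0124 1.2826]
spine_nose 0.64 [ 0.6439 -0.0435  0.0249] [283. 138.]
spine 0.72 [ 0.6446 -0.042   0.0021] [282. 140.]
tile_left_center 0.68 [0.5728 0.0544 0.0088] [244. 167.]
tile_right_center 0.73 [ 0.5783 -0.1308  0.0026] [316. 166.]
tile_third_center 0.78 [0.4323 0.2455 0.0038] [167. 221.]
tile_third_center 0.76 [0.4011 0.072  0.0042] [236. 234.]
level 0.71 [ 0.4178 -0.2341 -0.0011] [356. 229.]
mallet 0.88 [ 0.3597  0.4132 -0.0009] [101. 249.]
mallet 0.64 [ 0.5772 -0.1333  0.003 ] [317. 166.]
scene [ 1.4059 -0.0596  0.6834]
spine_nose 0.83 [ 0.6444 -0.0433  0.026 ] [263. 255.]
spine 0.81 [ 0.6428 -0.0393  0.0006] [265. 263.]
tile_left_center 0.58 [0.566  0.054  0.0114] [300. 238.]
tile_right_center 0.88 [ 0.5766 -0.1375  0.008 ] [225. 245.]
tile_third_center 0.85 [0.3977 0.0674 0.0068] [298. 203.]
tile_third_center 0.84 [0.4295 0.2444 0.0032] [360. 208.]
level 0.76 [ 0.4137 -0.2377 -0.0025] [193. 213.]
mallet 0.94 [0.3572 0.4064 0.0028] [407. 193.]
dishes 0.78 [ 0.3827 -0.4034 -0.0001] [136. 208.]
```

View pics/top0.png

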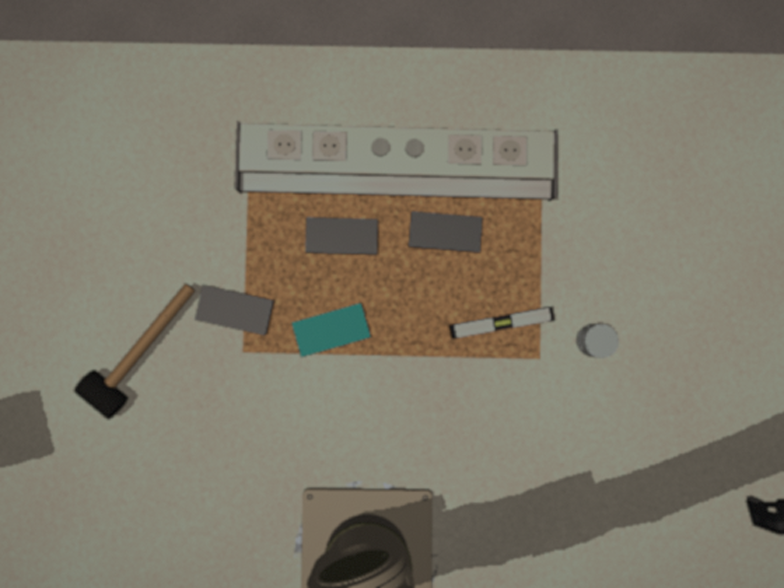

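```bash
python3 - <<'E'
from h import *
c,M=shot("top")
for l in("tile_left","tile_right","tile_third","spine","level"):
    for d in manip.silhouettes(c,l)[:3]:
        m=d["pixels"];print(l,round(d["conf"],2),m.sum(),c["color"][m].mean(0).round(),rect(c,M,m,0.046 if l=="spine" else .036 if l=="level" else .014))
save(c,"crop0.png",(140,140,370,270),3)
E
```

```text
tile_left 0.98 1347 [83. 79. 74.] [568.7  55.1  65.8 134.1  -1. ]
tile_right 0.78 1300 [79. 75. 71.] [ 578.8 -133.5   66.   130.3   -3.8]
tile_third 0.73 1285 [ 51. 112. 102.] [400.1  71.4  66.  129.6  16.4]
tile_third 0.66 1353 [79. 75. 71.] [ 578.8 -133.1   69.5  131.3   -5.8]
tile_third 0.57 1314 [87. 83. 79.] [432.8 244.9  64.9 130.7 -12.4]
spine 0.74 30256 [130. 110.  86.] [ 5.579e+02 -4.150e+01  4.059e+02  5.715e+02 -5.000e-01]
level 0.94 811 [117. 115. 102.] [ 416.5 -231.7   28.8  187.8   11.3]
level 0.46 29769 [130. 110.  86.] [559.2 -40.7 408.1 577.8  -0.6]
```

The top view shows the two grey tiles in front of the spine at native (244,167) and (318,166). What could be taken for the third tile: the grey tile at (167,221) by the mallet, or the turquoise one at (236,234). The turquoise one is the look-alike to leave alone, so I choose the grey one and check it in a crop.

View pics/crop0.png

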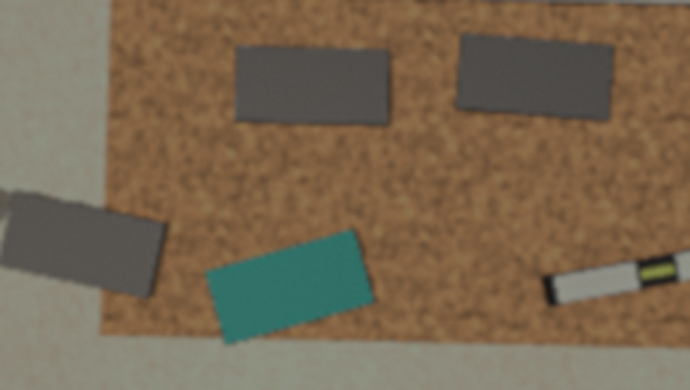

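```bash
python3 - <<'E'
from h import *
c,M=shot("top")
g=c["color"].astype(float)
sat=g[:,:,0]-g[:,:,2]   # cork is orange
L=[]
for u in list(range(180,384,4)):
    col=cv2.GaussianBlur(sat,(3,3),0)[126:150,u]; d=np.diff(col); i=d.argmax(); L.append((u,126+i+.5))
L=np.array(L);P=plane(c,M,L,0.0235)
k=np.polyfit(P[:,1],P[:,0],1)
r=P[:,0]-np.polyval(k,P[:,1]);ok=abs(r)<.004;k=np.polyfit(P[ok,1],P[ok,0],1)
print("edge x=",k[1],"slope",k[0],"yaw deg",-np.degrees(np.arctan(k[0])),ok.sum(), r.std())
# tiles by darkness & low saturation
m=((g.max(2)<120)&(abs(sat)<25)).astype(np.uint8)
m=cv2.morphologyEx(m,cv2.MORPH_OPEN,np.ones((3,3)))
n,l,s,_=cv2.connectedComponentsWithStats(m)
for i in range(1,n):
    if 900<s[i,4]<1800: print(s[i],rect(c,M,l==i,.014))
E
```

```text
edge x= 0.6423557860448673 slope 0.01052677581781666 yaw deg -0.6031175491427185 51 0.0007889693208005268
[ 292  151   52   29 1260] [ 579.  -133.8   63.9  128.3   -3.6]
[ 218  155   52   27 1270] [569.1  53.9  63.4 129.1  -0.7]
[   0  279   39   55 1684] [219.  617.3  98.1 121.3 -75.5]
```

The crop shows grey tiles at (312,85) and (535,77), plus the grey third tile at (83,245). The turquoise look-alike is at (290,285) and the level lies at the right. My choice stands. Next I go above the right tile.

```bash
cat >> h.py <<'E'
def goal(x,y,z,yaw,o=None):
    o=o or manip.get_obs()
    R0=R.from_quat(o["ee_rot"]);a=np.radians(yaw)/2
    Rg=R.from_quat([np.cos(a),np.sin(a),0,0])
    print("goal",np.round((R0.inv()*Rg).as_rotvec(),4),np.round(R0.inv().apply(np.array([x,y,z])-o["position"]),4))
E
python3 -c "
from h import *
goal(.579,-.1335,.30,86.4)"
```

```text
goal [ 1.0000e-04  1.0000e-04 -1.2332e+00] [ 0.521  -0.3394  0.1047]
```

Emit:
move_arm:
  plan: [0, 0, -1.233, 0.521, -0.339, 0.105, 0.085, 0, 0, -1.233, 0.521, -0.339, 0.105, 0.085, 0, 0, -1.233, 0.521, -0.339, 0.105, 0.085, 0, 0, -1.233, 0.521, -0.339, 0.105, 0.085, 0, 0, -1.233, 0.521, -0.339, 0.105, 0.085, 0, 0, -1.233, 0.521, -0.339, 0.105, 0.085, 0, 0, -1.233, 0.521, -0.339, 0.105, 0.085, 0, 0, -1.233, 0.521, -0.339, 0.105, 0.085, 0, 0, -1.233, 0.521, -0.339, 0.105, 0.085, 0, 0, -1.233, 0.521, -0.339, 0.105, 0.085, 0, 0, -1.233, 0.521, -0.339, 0.105, 0.085, 0, 0, -1.233, 0.521, -0.339, 0.105, 0.085]

```text
clock: 2.75
position: [0.5791, -0.1339, 0.2995]
ee_rot: [0.729, 0.685, -0.0, -0.0]
ft_force: [-0.0, -1.1, -0.1]
grip_width: 0.995
grasp_force: 0.0
```

```bash
python3 - <<'E'
from h import *
o=manip.get_obs();print(o["clock"],o["position"],o["joint_pos"].round(2),o["ft_force"])
c,M=shot("wrist");save(c,"wr1.png",s=1.3);print(M[:3,3])
for l in("tile_left","tile_right"):
    for d in manip.silhouettes(c,l)[:2]:
        m=d["pixels"];print(l,round(d["conf"],2),m.sum(),rect(c,M,m,.014))
goal(.579,-.1335,.30,86.4)
E
```

```text
2.75 [ 0.57910412 -0.13390008  0.29948608] [ 0.6   0.4  -0.55  1.65  0.23  1.16 -0.08] [-0.02013205 -1.05750639 -0.09302142]
[ 0.58295798 -0.06479904  0.26767752]
tile_left 0.94 5263 [568.4   6.1  44.2  65.4  87.4]
tile_right 0.65 9745 [ 579.4 -135.5   65.2  128.8   -3.9]
goal [ 0.0001  0.0011 -0.0027] [ 0.0022  0.0004 -0.    ]
```

View pics/wr1.png

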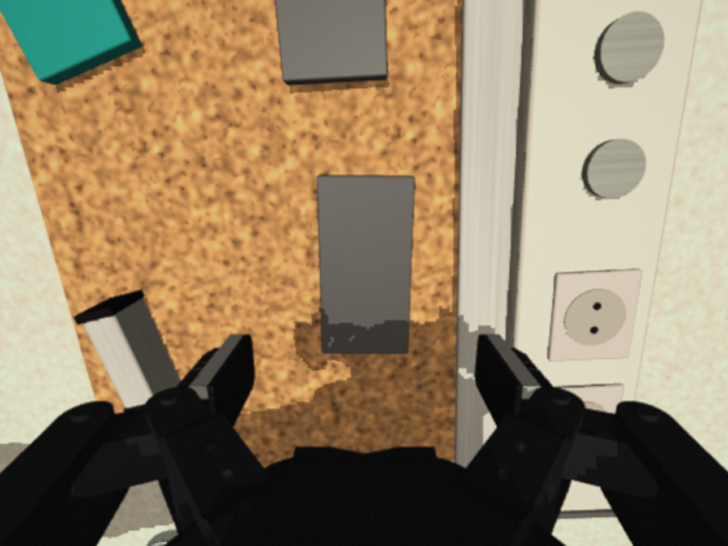

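```bash
python3 - <<'E'
from h import *
c,M=shot("wrist");g=c["color"].astype(float)
# nose front edge and left-tile edges: strongest transitions
sat=cv2.GaussianBlur(g[:,:,0]-g[:,:,2],(3,3),0)
import sys
print([ [int(v) for v in proj(c,M,(.6424,y,.0235))] for y in(-.2,-.15,-.1,-.05,0)])
E
```

```text
[[353, 269], [353, 218], [353, 162], [354, 98], [354, 27]]
```

The wrist view shows the right tile at (365,265), with the nose edge running straight at column ~459. The turquoise tile and the level are clear of the grasp. I descend to grasp the right tile across its width.

```bash
python3 -c "
from h import *
goal(.5775,-.1345,.170,86.2)"
```

```text
goal [0.0003 0.001  0.0007] [ 0.0011 -0.0011  0.13  ]
```

Emit:
move_arm:
  plan: [0, 0, 0, 0.001, -0.001, 0.04, 0.077, 0, 0, 0, 0.001, -0.001, 0.08, 0.077, 0, 0, 0, 0.001, -0.001, 0.11, 0.077, 0, 0, 0, 0.001, -0.001, 0.12, 0.077, 0, 0, 0, 0.001, -0.001, 0.13, 0.077, 0, 0, 0, 0.001, -0.001, 0.13, 0.055, 0, 0, 0, 0.001, -0.001, 0.13, 0.055, 0, 0, 0, 0.001, -0.001, 0.13, 0.055, 0, 0, 0, 0.001, -0.001, 0.13, 0.055, 0, 0, 0, 0.001, -0.001, 0.13, 0.055]
  squeeze: 40

```text
clock: 4.2
position: [0.5783, -0.1329, 0.1702]
ee_rot: [0.729, 0.684, -0.0, 0.0]
ft_force: [-2.4, -1.2, 5.3]
grip_width: 0.744
grasp_force: 47.1
```

```bash
python3 -c "
from h import *
o=manip.get_obs();print(o['clock'],o['position'],o['ft_force'],o['grip_width'],o['grasp_force'])
goal(.568,-.083,.172,89.3)
goal(.568,-.076,.172,89.3)"
```

```text
4.2 [ 0.57826138 -0.13292969  0.17024491] [-2.42505521 -1.21392342  5.34269909] 0.7439147031556811 47.092854380607605
goal [ 0.0004  0.0005 -0.0509] [ 0.0492 -0.0134 -0.0018]
goal [ 0.0004  0.0005 -0.0509] [ 0.0562 -0.0138 -0.0018]
```

Emit:
move_arm:
  plan: [0, 0, -0.02, 0.015, -0.006, -0.001, 0.055, 0, 0, -0.051, 0.03, -0.012, -0.001, 0.055, 0, 0, -0.051, 0.04, -0.014, -0.001, 0.055, 0, 0, -0.051, 0.047, -0.0145, -0.001, 0.055, 0, 0, -0.051, 0.052, -0.0145, -0.001, 0.055, 0, 0, -0.051, 0.056, -0.0145, -0.001, 0.055, 0, 0, -0.051, 0.06, -0.0148, -0.001, 0.055, 0, 0, -0.051, 0.064, -0.0148, -0.001, 0.055, 0, 0, -0.051, 0.066, -0.0148, -0.001, 0.055, 0, 0, -0.051, 0.066, -0.0148, -0.001, 0.055]

```text
clock: 5.45
position: [0.5676, -0.0658, 0.1707]
ee_rot: [0.711, 0.703, 0.0, -0.0]
ft_force: [0.6, -0.4, -3.0]
grip_width: 0.746
grasp_force: 46.1
```

```bash
python3 - <<'E'
from h import *
o=manip.get_obs();print(o['clock'],o['position'],o['ft_force'],o['grip_width'],o['grasp_force'])
goal(.55,-.065,.30,89.3)
for n in("wrist","top"):
    c,M=shot(n);
    for l in("tile_left","tile_right"):
        for d in manip.silhouettes(c,l)[:2]:
            m=d["pixels"];print(n,l,round(d["conf"],2),m.sum(),rect(c,M,m,.014))
    save(c,n+"2.png",s=1.3)
E
```

```text
5.45 [ 0.56757743 -0.0658302   0.17072782] [ 0.64546293 -0.44558537 -2.96863418] 0.7460254931284273 46.10411882400513
goal [ 0.0001 -0.0001  0.0004] [ 0.0006 -0.0176 -0.1293]
wrist tile_left 0.61 23453 [568.4  22.2  52.6  64.3  89.3]
wrist tile_right 0.62 27623 [567.4 -56.5  65.1 105.6  -0.8]
top tile_left 0.85 1358 [567.8  64.5  68.7 128.8   0.7]
top tile_right 0.68 318 [567.7 -21.4  37.9  66.1 -89.3]
```

Emit:
move_arm:
  plan: [0, 0, 0, 0, 0, 0, 0.077, 0, 0, 0, 0, 0, 0, 0.077, 0, 0, 0, 0, 0, -0.03, 0.077, 0, 0, 0, 0, 0, -0.08, 0.085, 0, 0, 0.18, 0.03, -0.03, -0.08, 0.085, 0, 0, 0.36, 0.08, -0.058, -0.08, 0.085, 0, 0, 0.72, 0.13, -0.058, -0.08, 0.085, 0, 0, 1.571, 0.13, -0.058, -0.08, 0.085, 0, 0, 1.571, 0.13, -0.058, -0.08, 0.085, 0, 0, 1.571, 0.13, -0.058, -0.08, 0.085, 0, 0, 1.571, 0.13, -0.058, -0.08, 0.085, 0, 0, 1.571, 0.13, -0.058, -0.08, 0.085]

```text
clock: 7.25
position: [0.5112, 0.0648, 0.251]
ee_rot: [0.999, 0.038, 0.0, 0.0]
ft_force: [0.5, 0.6, -0.9]
grip_width: 1.0
grasp_force: 0.0
```

```bash
python3 - <<'E'
from h import *
o=manip.get_obs();print(o['clock'],o['position'],o['ft_force'],o['joint_pos'].round(2))
c,M=shot("top");g=c["color"].astype(float)
save(c,"t3.png",(180,110,380,250),3)
for l in("tile_left","tile_right"):
    for d in manip.silhouettes(c,l)[:2]:
            m=d["pixels"];print(l,round(d["conf"],2),m.sum(),rect(c,M,m,.014))
goal(.512,.065,.164,-0.7)
E
```

```text
7.25 [0.51118816 0.06476362 0.25098654] [ 0.48666171  0.55833966 -0.85938155] [ 0.19  0.27 -0.45  1.9   0.14  1.   -1.82]
tile_left 0.55 144 [574.9  10.3  20.3  50.9 -89.2]
tile_right 0.87 1318 [565.8 -68.4  66.2 131.9   0.8]
goal [ 0.0002 -0.0006  0.0976] [ 0.0008 -0.0001  0.087 ]
```

Emit:
move_arm:
  plan: [0, 0, 0.098, 0.001, 0, 0.04, 0.085, 0, 0, 0.098, 0.001, 0, 0.075, 0.085, 0, 0, 0.098, 0.001, 0, 0.087, 0.085, 0, 0, 0.098, 0.007, 0, 0.087, 0.085, 0, 0, 0.098, 0.014, 0, 0.087, 0.085, 0, 0, 0.098, 0.021, 0, 0.087, 0.085, 0, 0, 0.098, 0.028, 0, 0.087, 0.085, 0, 0, 0.098, 0.036, 0, 0.087, 0.085, 0, 0, 0.098, 0.044, 0, 0.087, 0.085, 0, 0, 0.098, 0.052, 0, 0.087, 0.085, 0, 0, 0.098, 0.052, 0, 0.087, 0.085]

```text
clock: 8.78
position: [0.5638, 0.069, 0.1638]
ee_rot: [1.0, -0.008, 0.001, -0.0]
ft_force: [0.1, 0.1, -0.4]
grip_width: 0.997
grasp_force: 0.0
```

```bash
python3 - <<'E'
from h import *
o=manip.get_obs();print(o['clock'],o['position'],o['ft_force'],o['joint_pos'].round(2))
c,M=shot("scene")
save(c,"s4.png",(150,170,400,290),3)
goal(.53,-.068,.164,-0.7)
E
```

```text
8.775 [0.56384509 0.06897426 0.16376989] [ 0.10225613  0.11720922 -0.43345514] [ 0.12  0.5  -0.39  1.82  0.24  0.87 -1.97]
goal [-0.0003 -0.0013 -0.004 ] [-0.0313  0.1375 -0.0004]
```

View pics/s4.png

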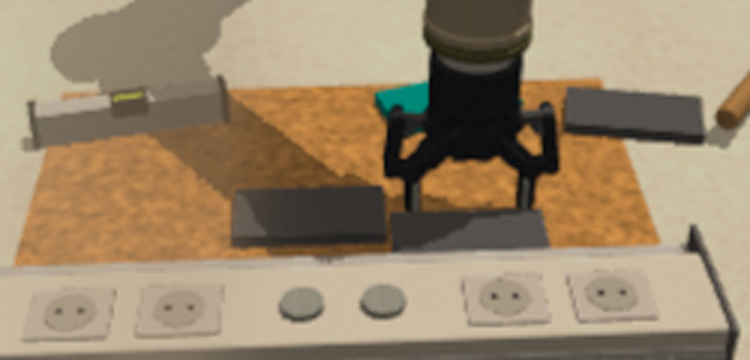

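The scene view shows the left tile at (470,228), pushed ahead of the right one at (310,215). It is square and the fingers are at its front edge. Now the right tile.

Emit:
move_arm:
  plan: [0, 0, 0, -0.02, 0, 0, 0.085, 0, 0, 0, -0.03, 0, -0.04, 0.085, 0, 0, 0, -0.051, 0.06, -0.04, 0.085, 0, 0, 0, -0.051, 0.12, -0.04, 0.085, 0, 0, 0, -0.051, 0.136, -0.03, 0.085, 0, 0, 0, -0.051, 0.136, 0, 0.085, 0, 0, 0, -0.045, 0.136, 0, 0.085, 0, 0, 0, -0.037, 0.136, 0, 0.085, 0, 0, 0, -0.029, 0.136, 0, 0.085, 0, 0, 0, -0.021, 0.136, 0, 0.085, 0, 0, 0, -0.013, 0.136, 0, 0.085, 0, 0, 0, -0.005, 0.136, 0, 0.085]

```text
clock: 10.32
position: [0.5561, -0.067, 0.1638]
ee_rot: [1.0, -0.008, -0.0, 0.0]
ft_force: [-4.3, 0.5, 4.3]
grip_width: 0.993
grasp_force: 2.7
```

Emit:
move_arm:
  plan: [0, 0, 0, 0.006, 0, 0, 0.085, 0, 0, 0, 0.012, 0, 0, 0.085, 0, 0, 0, 0.017, 0, 0, 0.085, 0, 0, 0, 0.02, 0, 0, 0.085, 0, 0, 0, 0.022, 0, 0, 0.085]

```text
clock: 10.95
position: [0.5778, -0.0674, 0.1637]
ee_rot: [1.0, -0.008, -0.0, 0.0]
ft_force: [-5.8, 0.2, 4.7]
grip_width: 1.0
grasp_force: 2.8
```

Emit:
move_arm:
  plan: [0, 0, 0, 0.002, 0, 0, 0.085, 0, 0, 0, 0.004, 0, 0, 0.085, 0, 0, 0, 0.006, 0, 0, 0.085, 0, 0, 0, 0.006, 0, 0, 0.085]

```text
clock: 11.45
position: [0.5839, -0.0675, 0.1637]
ee_rot: [1.0, -0.008, 0.0, 0.0]
ft_force: [-2.6, 0.2, 2.0]
grip_width: 0.994
grasp_force: 1.3
```

Emit:
move_arm:
  plan: [0, 0, 0, 0.002, 0, 0, 0.085, 0, 0, 0, 0.003, 0, 0, 0.085, 0, 0, 0, 0.004, 0, 0, 0.085]

```text
clock: 11.82
position: [0.5877, -0.0675, 0.1637]
ee_rot: [1.0, -0.008, -0.0, 0.0]
ft_force: [-4.3, -0.1, 2.9]
grip_width: 0.995
grasp_force: 2.3
```

Emit:
move_arm:
  plan: [0, 0, 0, 0.002, 0, 0, 0.085, 0, 0, 0, 0.003, 0, 0, 0.085, 0, 0, 0, 0.003, 0, 0, 0.085]

```text
clock: 12.2
position: [0.5909, -0.0676, 0.1637]
ee_rot: [1.0, -0.008, 0.0, 0.0]
ft_force: [-2.4, 0.0, 1.8]
grip_width: 0.998
grasp_force: 1.5
```

Emit:
move_arm:
  plan: [0, 0, 0, 0.001, 0, 0, 0.085, 0, 0, 0, 0.002, 0, 0, 0.085, 0, 0, 0, 0.003, 0, 0, 0.085]

```text
clock: 12.58
position: [0.5938, -0.0676, 0.1637]
ee_rot: [1.0, -0.008, 0.0, 0.0]
ft_force: [-4.9, 0.4, 3.0]
grip_width: 0.996
grasp_force: 2.2
```

Emit:
move_arm:
  plan: [0, 0, 0, 0.001, 0, 0, 0.085, 0, 0, 0, 0.002, 0, 0, 0.085, 0, 0, 0, 0.003, 0, 0, 0.085]

```text
clock: 12.95
position: [0.5955, -0.0676, 0.1636]
ee_rot: [1.0, -0.008, -0.002, 0.0]
ft_force: [-17.9, 1.0, 15.8]
grip_width: 0.992
grasp_force: 9.1
```

Emit:
move_arm:
  plan: [0, 0, 0, 0.001, 0, 0, 0.085, 0, 0, 0, 0.002, 0, 0, 0.085]

```text
clock: 13.2
position: [0.5963, -0.0676, 0.1635]
ee_rot: [1.0, -0.008, -0.004, 0.0]
ft_force: [-28.2, 0.6, 24.9]
grip_width: 0.994
grasp_force: 14.4
```

The right tile meets the stop at TCP x ≈ 0.5955. Now the left one.

Emit:
move_arm:
  plan: [0, 0, 0, -0.02, 0, 0, 0.085, 0, 0, 0, -0.04, 0, -0.04, 0.085, 0, 0, 0, -0.05, -0.06, -0.04, 0.085, 0, 0, 0, -0.05, -0.12, -0.04, 0.085, 0, 0, 0, -0.05, -0.1335, -0.03, 0.085, 0, 0, 0, -0.05, -0.1335, 0, 0.085, 0, 0, 0, -0.045, -0.1335, 0, 0.085, 0, 0, 0, -0.037, -0.1335, 0, 0.085, 0, 0, 0, -0.029, -0.1335, 0, 0.085, 0, 0, 0, -0.021, -0.1335, 0, 0.085, 0, 0, 0, -0.015, -0.1335, 0, 0.085, 0, 0, 0, -0.011, -0.1335, 0, 0.085]

```text
clock: 14.7
position: [0.5901, 0.066, 0.1638]
ee_rot: [1.0, -0.008, -0.0, 0.0]
ft_force: [-5.1, -0.4, 4.6]
grip_width: 0.99
grasp_force: 2.4
```

Emit:
move_arm:
  plan: [0, 0, 0, 0.002, 0, 0, 0.085, 0, 0, 0, 0.003, 0, 0, 0.085, 0, 0, 0, 0.004, 0, 0, 0.085]

```text
clock: 15.08
position: [0.5938, 0.0659, 0.1637]
ee_rot: [1.0, -0.008, -0.0, 0.0]
ft_force: [-4.4, -0.1, 3.5]
grip_width: 0.992
grasp_force: 2.4
```

Emit:
move_arm:
  plan: [0, 0, 0, 0.001, 0, 0, 0.085, 0, 0, 0, 0.002, 0, 0, 0.085, 0, 0, 0, 0.003, 0, 0, 0.085]

```text
clock: 15.45
position: [0.5963, 0.0659, 0.1636]
ee_rot: [1.0, -0.008, -0.001, 0.0]
ft_force: [-12.0, 0.2, 9.7]
grip_width: 0.993
grasp_force: 5.8
```

Emit:
move_arm:
  plan: [0, 0, 0, 0.001, 0, 0, 0.085, 0, 0, 0, 0.002, 0, 0, 0.085, 0, 0, 0, 0.002, 0, 0, 0.085]

```text
clock: 15.82
position: [0.5971, 0.0661, 0.1634]
ee_rot: [1.0, -0.008, -0.003, 0.001]
ft_force: [-18.2, -1.0, 14.9]
grip_width: 1.0
grasp_force: 9.3
```

Emit:
move_arm:
  plan: [0, 0, 0, -0.02, 0, 0, 0.085, 0, 0, 0, -0.04, 0, -0.04, 0.085, 0, 0, 0, -0.09, 0, -0.1, 0.085, 0, 0, 0, -0.14, 0, -0.12, 0.085, 0, 0, 0, -0.18, 0, -0.12, 0.085, 0, 0, 0, -0.18, 0, -0.12, 0.085]

```text
clock: 16.58
position: [0.4173, 0.0686, 0.2844]
ee_rot: [1.0, -0.008, 0.001, 0.001]
ft_force: [0.9, -0.1, 0.1]
grip_width: 0.995
grasp_force: 0.0
```

```bash
python3 - <<'E'
from h import *
o=manip.get_obs();print(o['clock'],o['position'],o['ft_force'],o['joint_pos'].round(2))
c,M=shot("top");save(c,"t5.png",(140,110,380,260),3)
for l in("tile_left","tile_right","tile_third"):
    for d in manip.silhouettes(c,l)[:3]:
            m=d["pixels"];print(l,round(d["conf"],2),m.sum(),rect(c,M,m,.014))
E
```

```text
16.575 [0.41726133 0.06860072 0.28435465] [ 0.86097473 -0.06316053  0.1031265 ] [ 0.21  0.03 -0.48  2.09  0.02  1.03 -1.87]
tile_left 0.92 761 [625.   65.5  39.1 130.   -0.7]
tile_right 0.71 776 [624.3 -68.9  40.  125.4  -1.2]
tile_third 0.96 1264 [432.7 245.1  65.  130.7 -12. ]
```

View pics/t5.png

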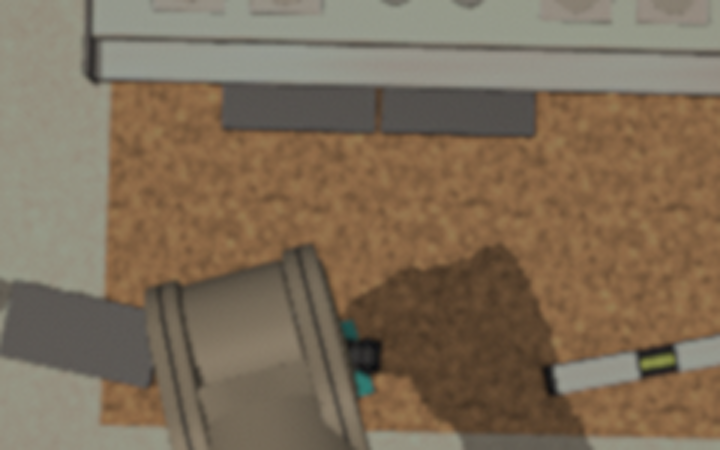

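The top crop shows both tiles level under the nose, with a thin cork-coloured gap of about 4 mm at (378,108). I'll close it by nudging the left tile's outer end with shut fingers.

```bash
python3 - <<'E'
from h import *
goal(.629,.157,.24,-0.7)
goal(.629,.157,.178,-0.7)
E
```

```text
goal [-0.0005 -0.0012 -0.0042] [ 0.2076 -0.0917  0.0442]
goal [-0.0005 -0.0012 -0.0042] [ 0.2075 -0.0917  0.1062]
```

Emit:
move_arm:
  plan: [0, 0, 0, 0.06, -0.03, 0, 0, 0, 0, 0, 0.12, -0.06, 0, 0, 0, 0, 0, 0.17, -0.092, 0.02, 0, 0, 0, 0, 0.2075, -0.092, 0.045, 0, 0, 0, 0, 0.2075, -0.092, 0.085, 0, 0, 0, 0, 0.2075, -0.092, 0.106, 0, 0, 0, 0, 0.2075, -0.092, 0.106, 0, 0, 0, 0, 0.2075, -0.089, 0.106, 0]

```text
clock: 17.77
position: [0.628, 0.1545, 0.1781]
ee_rot: [1.0, -0.008, 0.0, -0.0]
ft_force: [0.4, 0.7, 0.4]
grip_width: 0.003
grasp_force: 0.0
```

```bash
python3 - <<'E'
from h import *
o=manip.get_obs();print(o['clock'],o['position'],o['ft_force'],o['grip_width'])
c,M=shot("wrist");save(c,"w6.png",s=1.3)
E
```

```text
17.775 [0.62796893 0.15454039 0.1780548 ] [0.3987775  0.7211594  0.42702876] 0.0027883391620986543
```

View pics/w6.png

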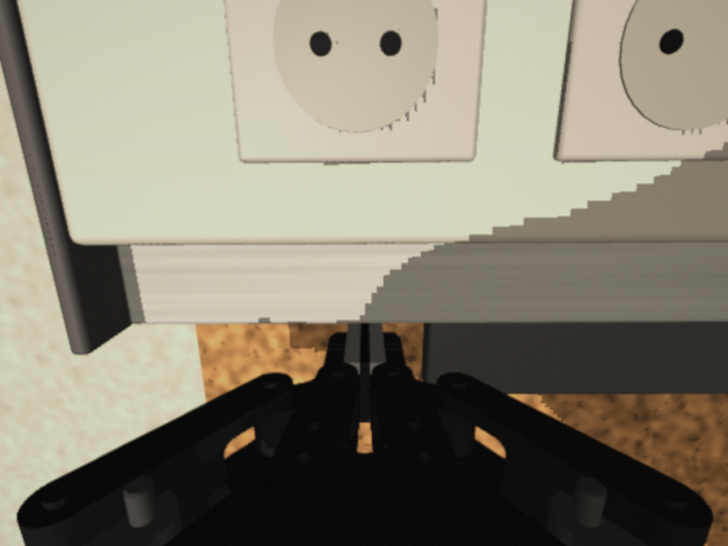

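The fingers at (365,360) stand just beside the tile's end at column 424 and clear the nose. Now I nudge.

Emit:
move_arm:
  plan: [0, 0, 0, 0, 0.003, 0, 0, 0, 0, 0, 0, 0.006, 0, 0, 0, 0, 0, 0, 0.009, 0, 0, 0, 0, 0, 0, 0.011, 0, 0]

```text
clock: 18.32
position: [0.6276, 0.143, 0.1777]
ee_rot: [1.0, -0.008, 0.0, 0.0]
ft_force: [0.4, 0.4, 0.2]
grip_width: 0.001
grasp_force: 0.0
```

Emit:
move_arm:
  plan: [0, 0, 0, 0, 0.002, 0, 0, 0, 0, 0, 0, 0.004, 0, 0]

```text
clock: 18.58
position: [0.6275, 0.1398, 0.1777]
ee_rot: [1.0, -0.008, 0.0, -0.0]
ft_force: [-0.2, 2.0, 0.9]
grip_width: -0.001
grasp_force: 1.0
```

Emit:
move_arm:
  plan: [0, 0, 0, 0, 0.002, 0, 0, 0, 0, 0, 0, 0.003, 0, 0]

```text
clock: 18.82
position: [0.6275, 0.1367, 0.1777]
ee_rot: [1.0, -0.008, 0.0, -0.0]
ft_force: [0.0, 4.6, -0.4]
grip_width: 0.001
grasp_force: 1.7
```

Emit:
move_arm:
  plan: [0, 0, 0, 0, 0.0015, 0, 0, 0, 0, 0, 0, 0.003, 0, 0]

```text
clock: 19.08
position: [0.6274, 0.1336, 0.1778]
ee_rot: [1.0, -0.008, 0.0, -0.0]
ft_force: [-0.0, 4.5, -0.3]
grip_width: -0.003
grasp_force: 1.9
```

```bash
python3 - <<'E'
from h import *
c,M=shot("top");save(c,"t7.png",(200,120,360,180),4)
E
```

```text
(no output)
```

View pics/t7.png

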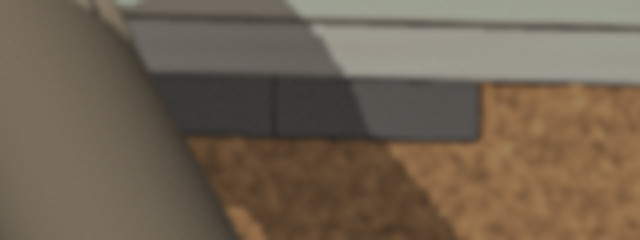

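The joint shows as a hairline at (275,105), so the tiles are tight. I back off and go to the third tile.

```bash
python3 - <<'E'
from h import *
c,M=shot("top")
print("joint",plane(c,M,(268.75,147),.014),"right end",plane(c,M,(320.2,147),.014))
print(manip.get_obs()["clock"]);goal(.4325,.245,.27,77.9)
E
```

```text
joint [[ 0.62356175 -0.00872196  0.014     ]] right end [[ 0.62543988 -0.13937184  0.014     ]]
19.175
goal [ 0.      0.     -1.3757] [-0.1967 -0.1085 -0.0923]
```

Emit:
move_arm:
  plan: [0, 0, 0, 0, 0.0005, 0, 0, 0, 0, 0, 0, -0.015, 0, 0, 0, 0, 0, 0, -0.015, -0.05, 0, 0, 0, -0.18, -0.03, -0.03, -0.0923, 0.085, 0, 0, -0.36, -0.08, -0.05, -0.0923, 0.085, 0, 0, -0.54, -0.12, -0.07, -0.0923, 0.085, 0, 0, -0.72, -0.16, -0.09, -0.0923, 0.085, 0, 0, -0.9, -0.1967, -0.1085, -0.0923, 0.085, 0, 0, -1.08, -0.1967, -0.1085, -0.0923, 0.085, 0, 0, -1.26, -0.1967, -0.1085, -0.0923, 0.085, 0, 0, -1.376, -0.1967, -0.1085, -0.0923, 0.085, 0, 0, -1.376, -0.1967, -0.1085, -0.0923, 0.085]

```text
clock: 20.68
position: [0.4326, 0.2452, 0.2701]
ee_rot: [0.778, 0.628, -0.0, 0.0]
ft_force: [0.1, 0.5, -0.6]
grip_width: 0.994
grasp_force: 0.0
```

```bash
python3 - <<'E'
from h import *
o=manip.get_obs();print(o['clock'],o['position'],o['ft_force'],o['joint_pos'].round(2))
for n in("wrist","top"):
    c,M=shot(n)
    for l in("tile_left","tile_right","tile_third"):
        for d in manip.silhouettes(c,l)[:2]:
            m=d["pixels"];print(n,l,round(d["conf"],2),m.sum(),c["color"][m].mean(0).round(),rect(c,M,m,.014))
    for d in manip.tip_of(c,"mallet")[:1]:print(w(M,d["position"]))
save(c,"t8.png",s=1)
goal(.4325,.245,.171,77.9)
E
```

```text
20.675 [0.43257237 0.24517962 0.27007026] [ 0.10373582  0.50953674 -0.58212019] [ 0.14  0.28 -0.83  1.91  0.24  1.05 -1.  ]
wrist tile_left 0.98 1932 [55. 53. 48.] [623.6  98.9  52.7  64.5  -0. ]
wrist tile_third 0.72 1020 [29. 82. 70.] [393.  128.1  32.4  52.4 -75.6]
wrist tile_third 0.71 12190 [80. 77. 71.] [432.  243.8  65.4 130.2 -11.8]
[ 0.36234517  0.40636548 -0.00423246]
top tile_left 0.59 774 [88. 84. 80.] [625.8  56.5  40.  127.4  -0.7]
top tile_left 0.5 31386 [137. 116.  91.] [ 5.619e+02 -4.310e+01  4.201e+02  5.867e+02 -4.000e-01]
top tile_right 0.92 769 [86. 82. 78.] [624.5 -72.9  40.9 127.1   0.8]
top tile_right 0.66 758 [88. 84. 80.] [625.7  56.5  40.  127.5  -0.7]
top tile_third 0.97 671 [74. 70. 67.] [427.6 220.7  65.2  81.6 -12.7]
top tile_third 0.91 1296 [42. 91. 83.] [398.8  70.5  64.  128.9  16.8]
[ 0.35904429  0.41390622 -0.00062798]
goal [ 0.0001  0.0001 -0.0001] [-0.    -0.     0.099]
```

Emit:
move_arm:
  plan: [0, 0, 0, -0.001, 0, 0.04, 0.08, 0, 0, 0, -0.001, 0, 0.07, 0.08, 0, 0, 0, -0.001, 0, 0.09, 0.08, 0, 0, 0, -0.001, 0, 0.0995, 0.08, 0, 0, 0, -0.001, 0, 0.0995, 0.055, 0, 0, 0, -0.001, 0, 0.0995, 0.055, 0, 0, 0, -0.001, 0, 0.0995, 0.055, 0, 0, 0, -0.001, 0, 0.0995, 0.055, 0, 0, 0, -0.001, 0, 0.08, 0.055, 0, 0, 0, -0.001, 0, 0.04, 0.055, 0, 0, 0, -0.001, 0, 0.01, 0.055]
  squeeze: 50

```text
clock: 22.55
position: [0.4323, 0.2444, 0.2626]
ee_rot: [0.777, 0.629, 0.001, 0.0]
ft_force: [-0.3, 0.4, -4.0]
grip_width: 0.744
grasp_force: 56.9
```

```bash
python3 - <<'E'
from h import *
o=manip.get_obs();print(o['clock'],o['position'],o['ft_force'],o['grip_width'])
c,M=shot("wrist")
z=o["position"][2]-.171+.014
for d in manip.silhouettes(c,"tile_third")[:2]:
    m=d["pixels"];print(round(d["conf"],2),m.sum(),c["color"][m].mean(0).round(),rect(c,M,m,z))
save(c,"w9.png",s=1.2)
goal(.54,-.008,.26,89.3)
goal(.54,-.008,.171,89.3)
E
```

```text
22.55 [0.43227153 0.24442272 0.26257721] [-0.32167035  0.39398523 -3.95577616] 0.7436098817611475
0.78 28296 [85. 82. 76.] [434.2 254.6  64.2 108.4 -11.9]
goal [ 0.0055 -0.0026 -0.1984] [-0.2251  0.1574  0.0041]
goal [ 0.0055 -0.0026 -0.1984] [-0.2254  0.1569  0.0931]
```

View pics/w9.png

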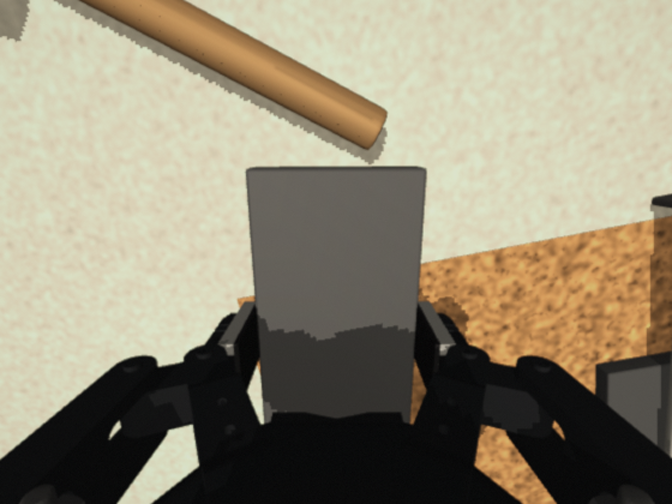

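The third tile sits level and centred between the fingers, and the mallet handle at (370,130) is untouched. I carry it in front of the joint.

Emit:
move_arm:
  plan: [0, 0, -0.1, -0.055, 0.04, 0, 0.055, 0, 0, -0.198, -0.11, 0.08, 0, 0.055, 0, 0, -0.198, -0.165, 0.12, 0, 0.055, 0, 0, -0.198, -0.21, 0.15, 0.01, 0.055, 0.005, -0.002, -0.198, -0.2255, 0.159, 0.03, 0.055, 0.005, -0.002, -0.198, -0.2255, 0.159, 0.06, 0.055, 0.005, -0.002, -0.198, -0.2255, 0.159, 0.08, 0.055, 0.005, -0.002, -0.198, -0.2255, 0.159, 0.088, 0.055, 0.005, -0.002, -0.198, -0.2255, 0.159, 0.0925, 0.055, 0.005, -0.002, -0.198, -0.2255, 0.159, 0.0925, 0.055]

```text
clock: 23.9
position: [0.5402, -0.0087, 0.1706]
ee_rot: [0.711, 0.703, -0.004, -0.001]
ft_force: [-21.8, -1.0, 38.6]
grip_width: 0.75
grasp_force: 61.9
```

```bash
python3 - <<'E'
from h import *
o=manip.get_obs();print(o['clock'],o['position'],o['ft_force'],o['grip_width'],o["joint_pos"].round(2))
goal(.542,-.008,.171,89.3)
c,M=shot("wrist")
for l in("tile_left","tile_right","tile_third"):
    for d in manip.silhouettes(c,l)[:2]:
        m=d["pixels"];print(l,round(d["conf"],2),m.sum(),rect(c,M,m,.014))
E
```

```text
23.9 [ 0.54020457 -0.00872012  0.17057191] [-21.82190567  -1.01018867  38.64676082] 0.749793446056569 [ 0.48  0.5  -0.65  1.87  0.38  0.91 -0.37]
goal [-0.0072  0.0041  0.0006] [ 0.0007  0.0018 -0.0004]
tile_left 0.79 31768 [ 6.244e+02  4.710e+01  4.930e+01  1.129e+02 -6.000e-01]
tile_left 0.32 28162 [ 5.386e+02  1.200e+00  6.390e+01  1.080e+02 -5.000e-01]
tile_right 0.92 5257 [623.7 -21.6  28.6  51.9  83.1]
tile_third 0.88 11918 [441.   45.1  43.7  99.1 -16. ]
tile_third 0.82 28411 [ 5.386e+02  1.100e+00  6.400e+01  1.083e+02 -5.000e-01]
```

Emit:
move_arm:
  plan: [0, 0, 0, 0, 0, -0.0015, 0.055, 0, 0, 0, 0, 0, -0.002, 0.075, 0, 0, 0, 0, 0, -0.002, 0.075, 0, 0, 0, 0, 0, -0.002, 0.075]

```text
clock: 24.6
position: [0.5408, -0.0096, 0.1697]
ee_rot: [0.712, 0.703, -0.002, -0.001]
ft_force: [0.3, 0.7, -0.2]
grip_width: 0.879
grasp_force: 0.0
```

```bash
python3 - <<'E'
from h import *
o=manip.get_obs();print(o['clock'],o['position'],o['ft_force'],o['grip_width'],o["joint_pos"].round(2))
goal(.481,-.009,.25,-.7)
E
```

```text
24.6 [ 0.54081683 -0.00963177  0.16966469] [ 0.28292007  0.67342044 -0.1985079 ] 0.878762417200635 [ 0.48  0.5  -0.65  1.87  0.38  0.9  -0.37]
goal [-0.0025  0.0048  1.5703] [-0.0002 -0.0602 -0.0801]
```

Emit:
move_arm:
  plan: [0, 0, 0, 0, 0, -0.03, 0.075, 0, 0, 0, 0, 0, -0.08, 0.085, 0, 0, 0.18, 0, -0.03, -0.08, 0.085, 0, 0, 0.36, 0, -0.06, -0.08, 0.085, 0, 0, 0.54, 0, -0.06, -0.08, 0.085, 0, 0, 0.72, 0, -0.06, -0.08, 0.085, 0, 0, 0.9, 0, -0.06, -0.08, 0.085, 0, 0, 1.08, 0, -0.06, -0.08, 0.085, 0, 0, 1.26, 0, -0.06, -0.08, 0.085, 0, 0, 1.44, 0, -0.06, -0.08, 0.085, -0.002, 0.005, 1.571, 0, -0.06, -0.08, 0.085, -0.002, 0.005, 1.571, 0, -0.06, -0.08, 0.085]

```text
clock: 26.1
position: [0.4811, -0.0087, 0.2498]
ee_rot: [1.0, -0.006, -0.0, -0.0]
ft_force: [0.1, -0.1, -0.4]
grip_width: 0.999
grasp_force: 0.0
```

```bash
python3 - <<'E'
from h import *
o=manip.get_obs();print(o['clock'],o['position'],o['ft_force'],o["joint_pos"].round(2))
goal(.481,-.009,.164,-.7)
c,M=shot("top")
for l in("tile_left","tile_right","tile_third"):
    for d in manip.silhouettes(c,l)[:3]:
        m=d["pixels"];print(l,round(d["conf"],2),m.sum(),rect(c,M,m,.014))
E
```

```text
26.1 [ 0.48105187 -0.00873026  0.24981633] [ 0.10020622 -0.05514378 -0.42542012] [ 0.41  0.22 -0.53  1.98  0.13  0.98 -1.76]
goal [-0.0003  0.0006  0.0002] [0.     0.0003 0.0858]
tile_left 0.57 784 [625.8  56.7  40.  127.3  -0.7]
tile_right 0.83 820 [623.2 -72.9  43.5 127.1   0.8]
tile_third 0.61 814 [625.7  55.2  42.2 130.6  -1.8]
tile_third 0.56 1013 [395.1  84.5  64.2 102.1  17.8]
```

Emit:
move_arm:
  plan: [0, 0, 0, 0, 0, 0.05, 0.085, 0, 0, 0, 0, 0, 0.08, 0.085, 0, 0, 0, 0, 0, 0.086, 0.085, 0, 0, 0, 0.007, 0, 0.086, 0.085, 0, 0, 0, 0.014, 0, 0.086, 0.085, 0, 0, 0, 0.021, 0, 0.086, 0.085, 0, 0, 0, 0.028, 0, 0.086, 0.085, 0, 0, 0, 0.035, 0, 0.086, 0.085, 0, 0, 0, 0.041, 0, 0.086, 0.085, 0, 0, 0, 0.044, 0, 0.086, 0.085]

```text
clock: 27.55
position: [0.5253, -0.0094, 0.1642]
ee_rot: [1.0, -0.007, -0.0, -0.0]
ft_force: [-5.2, 0.2, 5.4]
grip_width: 0.992
grasp_force: 3.0
```

Emit:
move_arm:
  plan: [0, 0, 0, 0.001, 0, 0, 0.085, 0, 0, 0, 0.002, 0, 0, 0.085, 0, 0, 0, 0.003, 0, 0, 0.085]

```text
clock: 27.92
position: [0.5278, -0.0094, 0.164]
ee_rot: [1.0, -0.007, -0.001, -0.0]
ft_force: [-5.6, 0.4, 3.6]
grip_width: 0.995
grasp_force: 2.7
```

Emit:
move_arm:
  plan: [0, 0, 0, 0.001, 0, 0, 0.085, 0, 0, 0, 0.002, 0, 0, 0.085, 0, 0, 0, 0.003, 0, 0, 0.085]

```text
clock: 28.3
position: [0.5307, -0.0095, 0.164]
ee_rot: [1.0, -0.007, -0.001, -0.0]
ft_force: [-9.5, -0.3, 7.0]
grip_width: 0.993
grasp_force: 4.5
```

Emit:
move_arm:
  plan: [0, 0, 0, 0.001, 0, 0, 0.085, 0, 0, 0, 0.002, 0, 0, 0.085]

```text
clock: 28.55
position: [0.5315, -0.0094, 0.1636]
ee_rot: [1.0, -0.006, -0.003, 0.0]
ft_force: [-17.6, 0.8, 14.9]
grip_width: 0.997
grasp_force: 8.8
```

Emit:
move_arm:
  plan: [0, 0, 0, 0.001, 0, 0, 0.085, 0, 0, 0, 0.002, 0, 0, 0.085, 0, 0, 0, 0.002, 0, 0, 0.085]

```text
clock: 28.92
position: [0.5322, -0.0093, 0.1632]
ee_rot: [1.0, -0.006, -0.005, 0.0]
ft_force: [-22.2, 0.6, 18.3]
grip_width: 0.999
grasp_force: 11.9
```

The third tile bears on both. I back off and check.

Emit:
move_arm:
  plan: [0, 0, 0, -0.02, 0, 0, 0.085, 0, 0, 0, -0.04, 0, -0.03, 0.085, 0, 0, 0, -0.07, 0, -0.08, 0.085, 0, 0, 0, -0.11, 0, -0.14, 0.085, 0, 0, 0, -0.13, 0, -0.19, 0.085, 0, 0, 0, -0.13, 0, -0.19, 0.085]

```text
clock: 29.68
position: [0.4053, -0.0075, 0.3587]
ee_rot: [1.0, -0.007, 0.005, 0.001]
ft_force: [0.7, -0.1, 0.2]
grip_width: 0.997
grasp_force: 0.0
```

```bash
python3 - <<'E'
from h import *
o=manip.get_obs();print(o['clock'],o['position'],o['ft_force'])
for n in("top","wrist"):
    c,M=shot(n)
    for l in("tile_left","tile_right","tile_third"):
        for d in manip.silhouettes(c,l)[:3]:
            m=d["pixels"];print(n,l,round(d["conf"],2),m.sum(),rect(c,M,m,.014))
    if n=="wrist": save(c,"w10.png",s=1.4)
    else:
        for l in("level","mallet","dishes"):
            for d in manip.tip_of(c,l)[:1]:print(l,w(M,d["position"]))
E
```

```text
29.675 [ 0.40530752 -0.00753611  0.3586878 ] [ 0.68232251 -0.10784158  0.24624385]
top tile_left 0.84 733 [626.5  55.3  38.3 124.2   0.8]
top tile_right 0.92 791 [623.4 -72.8  41.9 127.8  -0.9]
top tile_right 0.36 1632 [359.  400.9  90.3 274.4  46.3]
top tile_third 0.9 641 [390.5  98.3  65.4  74.4  16.7]
top tile_third 0.87 1392 [573.9  -8.8  68.7 134.3   0.8]
level [ 0.41855643 -0.23578791 -0.0030241 ]
mallet [0.36111094 0.41296749 0.00229224]
dishes [ 0.38582846 -0.40240726 -0.00224776]
wrist tile_third 0.84 6956 [399.3  66.8  65.8 131.1  16.5]
wrist tile_third 0.69 7863 [561.6 -11.2  46.  128.9  -0.8]
wrist tile_third 0.18 4904 [ 409.8 -223.6   38.2  166.    11.3]
```

View pics/w10.png

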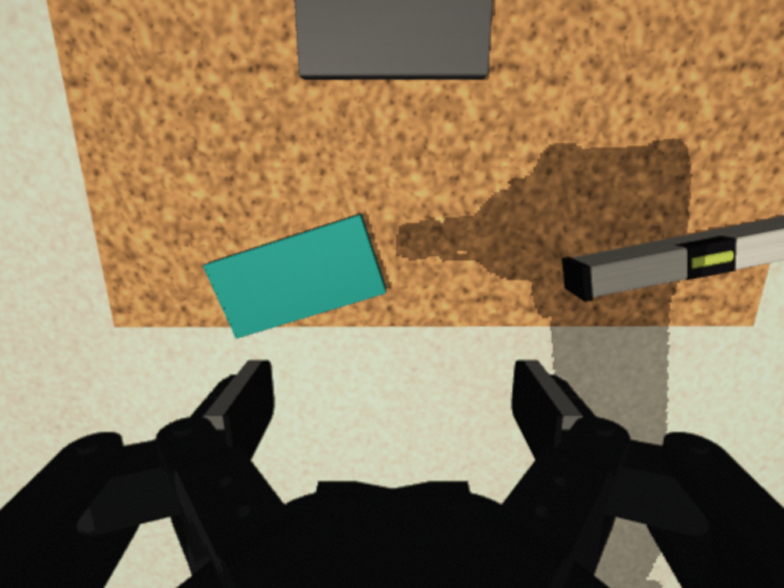

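The wrist view shows the third tile at (395,38) square, with the turquoise tile and level untouched, but the joint is out of view. I shift forward and make one last check.

Emit:
move_arm:
  plan: [0, 0, 0, 0.04, 0, 0, 0.085, 0, 0, 0, 0.08, 0, 0, 0.085, 0, 0, 0, 0.1, 0, 0, 0.085, 0, 0, 0, 0.1, 0, 0, 0.085]

```text
clock: 30.72
position: [0.5058, -0.0092, 0.3531]
ee_rot: [1.0, -0.006, -0.001, -0.001]
ft_force: [-0.6, 0.3, -0.1]
grip_width: 0.992
grasp_force: 0.0
```

```bash
python3 - <<'E'
from h import *
c,M=shot("wrist")
for l in("tile_left","tile_right","tile_third"):
    for d in manip.silhouettes(c,l)[:2]:
        m=d["pixels"];print(l,round(d["conf"],2),m.sum(),rect(c,M,m,.014))
save(c,"w11.png",s=1.4)
E
```

```text
tile_left 0.67 5732 [624.8  53.5  40.1 129.1  -0.8]
tile_right 0.65 5750 [624.4 -75.7  39.  129.3  -0.8]
tile_third 0.82 4239 [404.1  59.5  69.6 117.5  17.1]
tile_third 0.69 8350 [574.3 -11.2  64.7 129.5  -0.8]
```

View pics/w11.png

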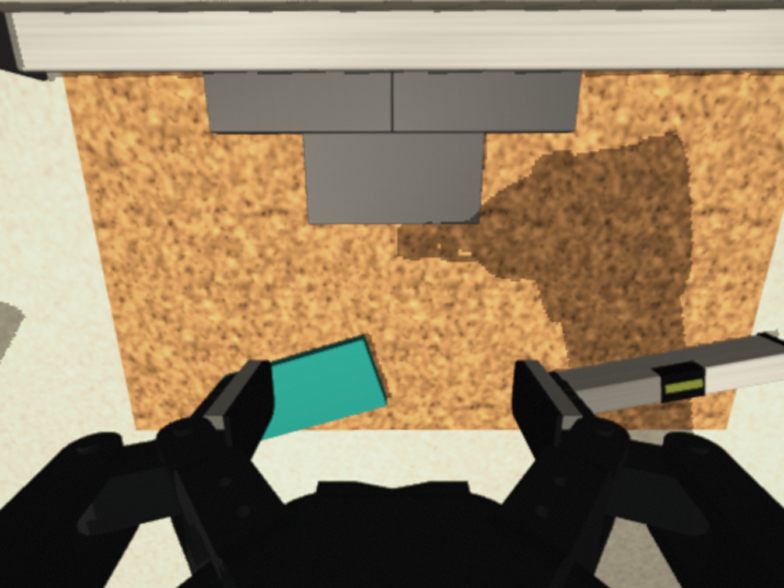

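The final view shows the joint tight at column 392 and the third tile (304–485) centred on it and flush along row 132. All tiles are square, so I hand in.

```bash
python3 -c "
from h import *
print(manip.hand_in())"
```

```text
the job is handed in; nothing more can be done
None
```

I handed the job in at about 31 s. Both tiles are home against the stop with a tight joint, the third is pushed up tight and centred on that joint to within about 3 mm, and the bystanders had not moved. The hand-in returned no verdict.

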